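# Even tightening of an instrument box cover

### The arm

A 7-joint arm with a two-finger parallel gripper is mounted at the origin on the work surface. World frame = base frame: x ahead of the robot, y to its left, z up, the work surface at z = 0. Lengths are in mm, angles in rad, forces in N, time in s.
With the tool pointing down it reaches from about 350 to 775 mm from the base axis. Payload 3.1 kg.
Tool frame: the origin (TCP) lies midway between the tips of the shut fingers; the grasp point (between the pads) lies 19 mm behind it; z points along the fingers, y is the line along which they close (so a half turn about z gives the same grasp; the last joint's range is limited). The gripper opens to 85 mm and grips with 20 to 120 N. Pads are 22 mm wide; open, the fingers measure 114 mm over their backs; the gripper's body (76 mm by 85 mm) begins 54 mm behind the grasp point. The pads swing forward as they close: fully open they stand 13 mm farther back than shut.
Start: joints at [-1.354, 0.311, 0.014, 1.512, -0.004, 1.319, -0.027], TCP at [140.728, 531.708, 231.304] pointing down, gripper open.
Joint ranges: [-2.7, 2.7], [-0.3, 1.91], [-1.27, 1.3], [0.12, 2.57], [-1.44, 4.58], [0.2, 2.03], [-3.05, 3.05]. Speed limits (rad/s): [2.79, 2.79, 3.14, 3.14, 3.14, 3.14, 3.14].

### API

Orientations are given as a unit quaternion [x, y, z, w].
In Python, from plant import monitor, cams, close_job gives the robot as it stands.
- The arm moves only by the tool play_rows, never from a script. Its argument "commands" is one flat list of numbers, 7 for each row, row after row: the shift along the tool's x, y, z in mm, then the turn, a rotation vector about the tool's x, y, z in rad, then the opening, from -1 (shut) to 1 (fully open). A call has 1 to 12 rows; each row shifts and turns the commanded pose from where the row before left it, along the tool's axes as they then stand; what a row does not reach is not made up. A row lasts 1/12 s, in which the tool goes at most 41.7 mm and 7.16 degrees, less where a joint would pass 70% of its speed; a pose out of reach is approached as far as the arm can. A call is refused whole if a number of a shift passes 41.7 or a number of a turn 0.125, either way. A call with a gripper value outside its range is refused whole. The fingers move at their own pace and stop on an object; the grip force is fixed at half the most. Time passes only in rows, so rows that do not move let the fingers close. It gives the time, the measured TCP pose, the force, the opening and the grip force at its end, in the units of the state.
- monitor.state(): the state, without advancing time (a new reading comes with each control period).
- cams.get_image(name): name is "scene" or "top"; returns the picture (420x560x3 uint8, red, green, blue); there is no depth.
- cams.camera_model(name): a dict with "K" (3x3 intrinsics, pixels), "k1" (the pictures are not rectified: a ray, as slopes to the right and down, at radius r is drawn at 1 + k1 r^2 times it, then the intrinsics apply), "R" (3x3) and "t" (3): a world point X has camera coordinates R X + t. Camera axes: x right, y down, z forward; pixel columns grow to the right and rows downward; lengths in mm; the calibration is good to about 2 mm. A picture is of the moment at which its call begins. camera_model takes no time and is no camera call.
- close_job(): hands the job in; it is judged then, once.
The state is a dict: "time_s": time; "qpos": joint angles; "qvel": joint speeds; "tau": joint torques, N m; "eef_pos": TCP position; "ee_rot": TCP orientation; "ft_force": force on the tool from outside, world axes, zero at the start; "ft_torque": the same for the moment, N m; "opening": finger opening in mm; "gripper_force": force on a finger pad.
Only numpy, scipy, OpenCV 4.12 (cv2) and the standard library are available. Lean on these libraries where they do the work, as an engineer would, in place of code of your own. Each camera call takes 0.05 s, during which the arm holds its last target. There are 200 camera calls.

### The job

Two diagonally opposite wing screws on the instrument box's cover are loose; the other two are already tight. With the green-handled wing driver tighten the loose pair clockwise, alternating so that the cover seats evenly: first turn each one about halfway, then take each fully home, wings in line with those of the tight screws. Do not touch the box or screws with the gripper, and finish with the driver standing upright on the bench.

Things in the scene. Friction and masses are not known exactly. Their poses are not given: they have to be found in the camera images.
- driver: Loose upright wing driver, ~0.3 kg. Origin: centre of foot underside, z up. Green grip bar 80 (x) x 14 x 14 mm, centre 101 mm up; shaft 12 mm. Foot 40 x 39; slot under it along x, parallel to bar: 24 deep, 15 wide, 27 at the mouth (lowest 8). Lower it over wings, bar parallel, to 4 mm off the cover. About 15 deg play: turn that much past the wanted wing angle. Red round-socket key: wrong tool
- box: Fixed black instrument box, grey cover: 180 x 180 mm, 60 mm tall to the cover's flat top. Origin: centre of its underside; x, y parallel to its sides, z up. Four brass wing screws stand on the cover at (+-62, +-62) mm; those at (+62, -62) and (-62, +62) are tight and immovable, wings along the box's y
- screw_a (a joint): Loose wing screw on the cover, upright axis at (+62, +62) mm from the box origin. Wings 44 mm long, 6 thick, 22 high. Value: rad turned clockwise seen from above; 0 = wings along box x; 1.57 = home, wings along box y, firm stop; 0.75 halfway. Starts at 0 to 0.25. Friction about 0.15 N m; stays where left
- screw_b (a joint): Loose wing screw on the cover, upright axis at (-62, -62) mm from the box origin. Wings 44 mm long, 6 thick, 22 high. Value: rad turned clockwise seen from above; 0 = wings along box x; 1.57 = home, wings along box y, firm stop; 0.75 halfway. Starts at 0 to 0.25. Friction about 0.15 N m; stays where left

How it is judged:
By the outcome, as a careful person would: the job done as asked, in the order asked, and still so for the second after the job is handed in, with the robot touching nothing.
It also fails if it takes over 67 s, if anything falls off the work surface, if the arm or the gripper's body presses on something with over 40 N, if the wrist force passes 120 N, or if a joint passes its speed limit or range.

## Working session

There is one attempt and no reset: what is moved stays moved. The work goes in short steps, Python scripts to look and compute and a tool call to move; the robot and the scene stay as the last step left them, time stands still between calls to the robot, and variables do not carry over. Pictures are saved under pics/ and viewed, at most 10 in all, crops included, and the job is handed in when it is done.

Besides the shell and the picture viewer there is one more tool, called as name(argument=value, ...) on one line, values as JSON. play_rows: Moves the arm, as the interface text tells. Its arguments: {"type":"object","properties":{"commands":{"type":"array","items":{"type":"number"}}},"required":["commands"]}

```bash
mkdir -p pics
python3 - <<'E'
from plant import monitor,cams
import cv2
s=monitor.state();print(s)
for n in("scene","top"):
    cv2.imwrite(f"pics/{n}0.png",cams.get_image(n)[:,:,::-1]);print(n,cams.camera_model(n))
E
```

```text
{'time_s': 0.0, 'qpos': array([-1.35368759,  0.31174125,  0.01397614,  1.51305075, -0.00439737,
        1.31917902, -0.02722532]), 'qvel': array([-8.87468230e-04,  1.48349869e-03,  2.50182370e-03, -7.02255992e-04,
       -9.65671691e-06, -1.32081542e-03, -4.78889044e-04]), 'tau': array([ 5.29113436e-05, -3.79915202e+01,  1.46100931e-01, -2.30586684e+01,
        1.22715376e-02,  1.35153762e-02,  9.61583623e-06]), 'eef_pos': array([140.55792725, 530.99150599, 230.21501409]), 'ee_rot': array([ 1.29010090e-01,  9.91642586e-01, -1.16916589e-03, -1.04626744e-04]), 'ft_force': array([-0.06149956, -0.05350351, -0.05465419]), 'ft_torque': array([-0.02639531, -0.01348927, -0.00875778]), 'gripper_force': 0.0, 'opening': 85.57951271759062}
scene {'K': array([[431.62749913,   0.        , 282.76586059],
       [  0.        , 431.62749913, 211.88042219],
       [  0.        ,   0.        ,   1.        ]]), 'k1': -0.013671655466765534, 'R': array([[-0.5981861 ,  0.80135309, -0.00257159],
       [ 0.46226939,  0.34244542, -0.81794752],
       [-0.65458414, -0.4904736 , -0.5752871 ]]), 't': array([ 287.32601012, -207.52928796, 1236.23923117])}
top {'K': array([[506.42174956,   0.        , 269.67545115],
       [  0.        , 506.42174956, 210.85003934],
       [  0.        ,   0.        ,   1.        ]]), 'k1': -0.07158173976729681, 'R': array([[-0.01284993, -0.99988855, -0.00760071],
       [-0.99846508,  0.01324044, -0.05377899],
       [ 0.05387363,  0.00689799, -0.99852394]]), 't': array([  65.05247441,  536.90689843, 1031.83329689])}
```

View pics/top0.png

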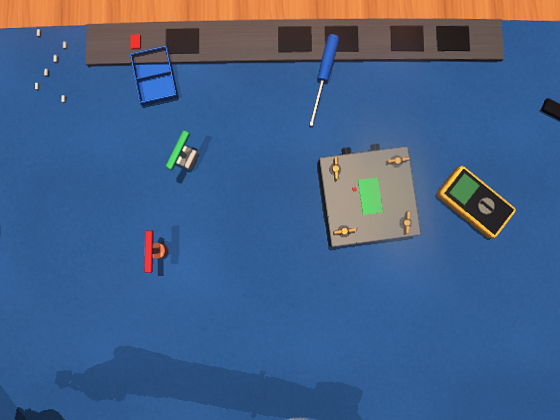

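View pics/scene0.png

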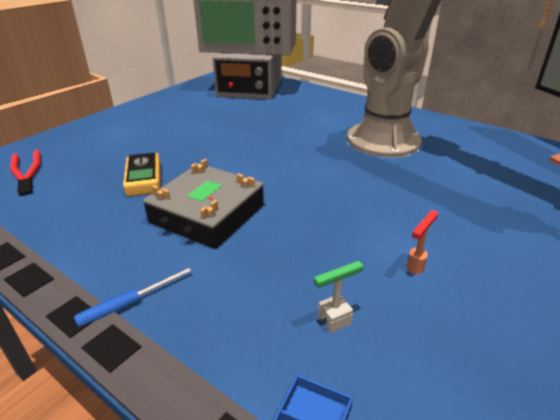

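The top view shows the green driver bar from (184,134) to (171,167) and the box corners near (319,158), (407,148), (420,235) and (331,247). The screws are at (336,170), (398,160), (407,222) and (344,231). By symmetry either diagonal could be the loose pair, so I'll measure the wing angles against the box edges.

```bash
cat > h.py <<'E'
import numpy as np,cv2
from plant import monitor,cams
def ray(n,uv,z):
    m=cams.camera_model(n);p=(np.array(uv,float)-m["K"][:2,2])/m["K"][0,0]
    q=p.copy()
    for _ in range(20): q=p/(1+m["k1"]*(q@q))
    R,t=np.array(m["R"]),np.array(m["t"]);c=-R.T@t;d=R.T@np.array([*q,1])
    return (c+d*(z-c[2])/d[2])
def proj(n,X):
    m=cams.camera_model(n);c=np.array(m["R"])@np.array(X,float)+m["t"];q=c[:2]/c[2]
    return q*(1+m["k1"]*(q@q))*m["K"][0,0]+m["K"][:2,2]
def comps(mask,mn):
    n,l,s,c=cv2.connectedComponentsWithStats(mask.astype(np.uint8))
    return [np.argwhere(l==i)[:,::-1] for i in range(1,n) if s[i,4]>=mn]
def axis(n,px,z):
    P=np.array([ray(n,p,z)[:2] for p in px]);c=P.mean(0);w,v=np.linalg.eigh(np.cov((P-c).T));d=v[:,1]
    return c,np.degrees(np.arctan2(d[1],d[0]))%180,4*np.sqrt(w[::-1]),P
def brass(h): return (h[...,0]>8)&(h[...,0]<25)&(h[...,1]>90)&(h[...,2]>90)
E
cat > look.py <<'E'
from h import *
import sys
im=cams.get_image("top");h=cv2.cvtColor(im,cv2.COLOR_RGB2HSV)
b=brass(h);b[:140]=0;b[255:]=0;b[:,:310]=0;b[:,425:]=0
for px in comps(b,25):
    c,a,s,_=axis("top",px,78);print("screw",px.mean(0).round(1),len(px),c.round(1),a.round(1),s.round(1))
g=(h[...,0]>50)&(h[...,0]<80)&(h[...,1]>130)&(h[...,2]>70);g[:,300:]=0
for px in comps(g,60):
    c,a,s,_=axis("top",px,108);print("bar",px.mean(0).round(1),len(px),c.round(1),a.round(1),s.round(1))
gr=(h[...,1]<80)&(h[...,2]>60);gr[:140]=0;gr[255:]=0;gr[:,:310]=0;gr[:,425:]=0
px=max(comps(gr,500),key=len);hull=cv2.convexHull(px.astype(np.int32))
W=np.array([ray("top",p,60)[:2] for p in hull[:,0]]).astype(np.float32)
r=cv2.minAreaRect(W);print("cover",r,cv2.approxPolyDP(hull,6,True)[:,0].tolist())
if len(sys.argv)>1:
    cv2.imwrite(f"pics/{sys.argv[1]}.png",cv2.resize(im[140:255,310:430,::-1],None,fx=5,fy=5,interpolation=cv2.INTER_CUBIC))
E
python3 look.py box1
```

```text
screw [335.6 167.7] 87 [617.  -72.2] 179.5 [45.6 10.8]
screw [395.  160.2] 58 [ 630.3 -189.1] 92.8 [28.9 12. ]
screw [407.2 221.9] 84 [ 509.2 -209.6] 174.3 [44.7 10.9]
screw [344.4 230.7] 93 [493.8 -86.8] 97.1 [45.4 11. ]
bar [177.  149.8] 300 [651.5 232.3] 153.9 [90.9 16.2]
cover ((568.2203369140625, -140.44979858398438), (192.14613342285156, 179.84603881835938), 6.895373344421387) [[420, 234], [332, 246], [320, 157], [373, 144], [406, 146]]
```

View pics/box1.png

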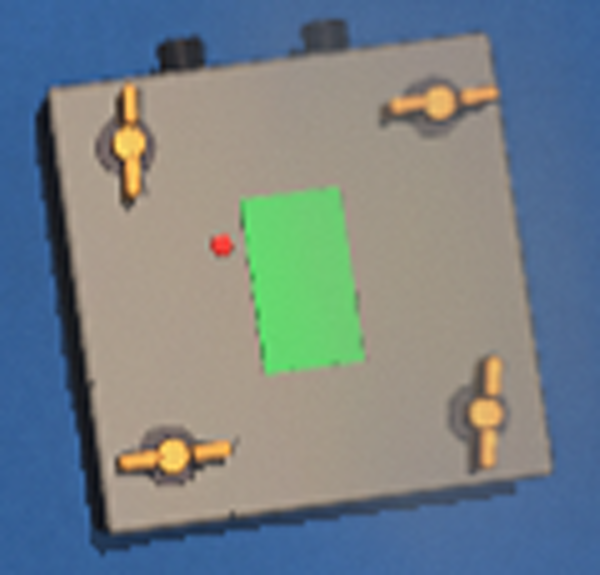

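The box yaw is about 7°. The tight screws are upper right and lower left, both at 97°. Screw a is upper left at (617,-72), and screw b is lower right at (509,-210). Next I'll cross-check the driver in the scene view and work out the move.

```bash
cat > go.py <<'E'
# remaining motion to TCP x y z, tool-x yaw (deg): rotate first (tool axes now), then shift in the aligned tool axes
from h import *
import sys
from scipy.spatial.transform import Rotation as Ro
x,y,z,a=map(float,sys.argv[1:5]);s=monitor.state();r=Ro.from_quat(s["ee_rot"]);a=np.radians(a)
T=Ro.from_matrix(np.array([[np.cos(a),np.sin(a),0],[np.sin(a),-np.cos(a),0],[0,0,-1]]))
d=np.array([x,y,z])-s["eef_pos"]
X=r.as_matrix()[:,0]
print("yaw",np.degrees(np.arctan2(X[1],X[0])).round(2),"rot",(r.inv()*T).as_rotvec().round(4),"shift(aligned)",T.inv().apply(d).round(1),"shift(now)",r.inv().apply(d).round(1),"q",s["qpos"].round(2),"t",s["time_s"])
E
python3 go.py 651.5 232.3 140 153.9
python3 - <<'E'
from h import *
im=cams.get_image("scene");h=cv2.cvtColor(im,cv2.COLOR_RGB2HSV)
g=(h[...,0]>50)&(h[...,0]<80)&(h[...,1]>130)&(h[...,2]>70);g[:255]=0;g[300:]=0;g[:,:310]=0;g[:,370:]=0
px=max(comps(g,50),key=len);c,a,s,_=axis("scene",px,101);print(px.mean(0),c,a,s)
print(proj("scene",[651.5,232.3,101]))
E
```

```text
yaw 165.18 rot [-0.0019  0.0003  0.1969] shift(aligned) [-590.3  -43.6   90.5] shift(now) [-570.4 -158.    90.8] q [-1.35  0.31  0.01  1.51 -0.    1.32 -0.03] t 0.15
[337.82950192 273.41762452] [652.92647399 231.00969796] 154.90325913521727 [93.59519142 23.38673786]
[339.25238537 273.15242598]
```

play_rows(commands=[0, 0, 0, 0, 0, 0.0985, 1, 0, 0, 0, 0, 0, 0.0985, 1, -35, -2.6, 2, 0, 0, 0, 1, -35, -2.6, 2, 0, 0, 0, 1, -35, -2.6, 2, 0, 0, 0, 1, -35, -2.6, 2, 0, 0, 0, 1, -35, -2.6, 2, 0, 0, 0, 1, -35, -2.6, 2, 0, 0, 0, 1, -35, -2.6, 2, 0, 0, 0, 1, -35, -2.6, 2, 0, 0, 0, 1, -35, -2.6, 2, 0, 0, 0, 1, -35, -2.6, 2, 0, 0, 0, 1])

```text
time_s: 1.2
eef_pos: [444.7, 353.2, 211.1]
ee_rot: [0.226, 0.974, -0.0, -0.0]
ft_force: [1.0, 0.4, 1.1]
opening: 85.5
gripper_force: 0.0
```

play_rows(commands=[-35, -2.6, 4, 0, 0, 0, 1, -35, -2.6, 4, 0, 0, 0, 1, -35, -2.6, 4, 0, 0, 0, 1, -35, -2.6, 4, 0, 0, 0, 1, -35, -2.6, 4, 0, 0, 0, 1, -30, -2.6, 4, 0, 0, 0, 1, -20, -2, 4, 0, 0, 0, 1, -10, 0, 4, 0, 0, 0, 1, 0, 0, 0, 0, 0, 0, 1, 0, 0, 0, 0, 0, 0, 1])

```text
time_s: 2.03
eef_pos: [645.8, 235.9, 178.5]
ee_rot: [0.226, 0.974, 0.0, -0.001]
ft_force: [-0.7, 0.6, 0.8]
opening: 85.9
gripper_force: 0.0
```

```bash
python3 go.py 652 231.5 82 154
python3 - <<'E'
from h import *
a=cams.get_image("scene")[180:340,260:440];b=cams.get_image("top")[80:240,100:280]
cv2.imwrite("pics/pre.png",cv2.resize(np.hstack([a,b])[:,:,::-1],None,fx=2.2,fy=2.2,interpolation=cv2.INTER_CUBIC))
E
```

```text
yaw 153.91 rot [-0.0005 -0.0024 -0.0016] shift(aligned) [-7.5 -1.3 96.5] shift(now) [-7.7 -1.2 96.4] q [-0.53  0.64  0.28  1.16 -0.17  1.37  0.85] t 2.0333
```

View pics/pre.png

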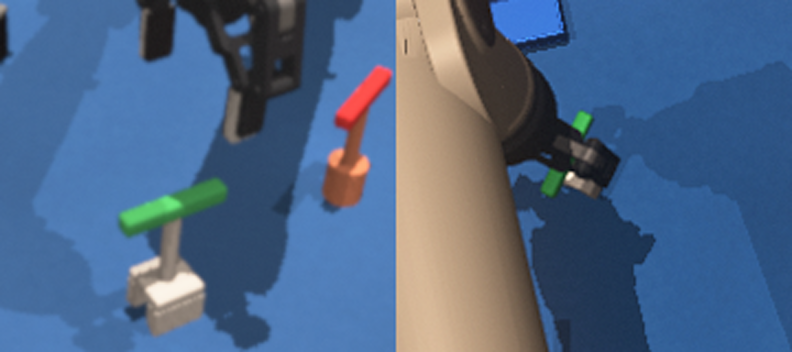

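The open fingers straddle the green bar, crossing it at its centre. I'll descend and grip.

play_rows(commands=[-3.5, -0.6, 14, 0, 0, 0, 1, -4, -0.6, 18, 0, 0, 0, 1, 0, 0, 18, 0, 0, 0, 1, 0, 0, 18, 0, 0, 0, 1, 0, 0, 16, 0, 0, 0, 1, 0, 0, 12, 0, 0, 0, 1, 0, 0, 0, 0, 0, 0, 1, 0, 0, 0, 0, 0, 0, -1, 0, 0, 0, 0, 0, 0, -1, 0, 0, 0, 0, 0, 0, -1, 0, 0, 0, 0, 0, 0, -1, 0, 0, 0, 0, 0, 0, -1])

```text
time_s: 3.13
eef_pos: [653.7, 230.8, 84.4]
ee_rot: [0.226, 0.974, 0.0, 0.001]
ft_force: [-0.2, 0.4, -0.5]
opening: 25.5
gripper_force: 0.0
```

play_rows(commands=[0, 0, 0, 0, 0, 0, -1, 0, 0, 0, 0, 0, 0, -1, 0, 0, 0, 0, 0, 0, -1, 0, 0, 0, 0, 0, 0, -1])

```text
time_s: 3.47
eef_pos: [653.7, 231.2, 84.1]
ee_rot: [0.226, 0.974, 0.001, 0.001]
ft_force: [1.5, 1.0, 1.8]
opening: 12.8
gripper_force: 59.7
```

```bash
python3 go.py 652 231.5 82 154; python3 -c "
from plant import monitor;s=monitor.state();print(s['opening'],s['gripper_force'],s['ft_force'])"
```

```text
yaw 153.9 rot [ 0.0017  0.0012 -0.0018] shift(aligned) [ 1.7 -0.5  2.1] shift(now) [ 1.7 -0.5  2.1] q [-0.52  0.71  0.26  1.27 -0.19  1.18  0.87] t 3.4667
12.770674431809727 59.69509184360504 [1.45700141 0.98038948 1.8205973 ]
```

play_rows(commands=[0, 0, -6, 0, 0, 0, -1, 0, 0, -14, 0, 0, 0, -1, 0, 0, -16, 0, 0, 0, -1, 0, 0, -16, 0, 0, 0, -1, 0, 0, -16, 0, 0, 0, -1, 0, 0, -16, 0, 0, 0, -1, 0, 0, -16, 0, 0, 0, -1, 0, 0, -16, 0, 0, 0, -1, 0, 0, 0, 0, 0, -0.11, -1, 0, 0, 0, 0, 0, -0.11, -1, 0, 0, 0, 0, 0, -0.11, -1, 0, 0, 0, 0, 0, -0.11, -1])

```text
time_s: 4.47
eef_pos: [652.0, 230.0, 198.0]
ee_rot: [0.005, 1.0, -0.001, -0.002]
ft_force: [-0.5, -0.1, -2.8]
opening: 13.0
gripper_force: 59.1
```

```bash
python3 go.py 618.5 -72 200 179.5
```

```text
yaw 179.38 rot [-0.0018 -0.0034 -0.002 ] shift(aligned) [  30.8 -302.2   -2. ] shift(now) [  30.2 -302.3   -1.4] q [-0.47  0.64  0.19  1.11 -0.11  1.41  1.27] t 4.4667
```

play_rows(commands=[2, -15, 0, 0, 0, 0, -1, 3, -28, 0, 0, 0, 0, -1, 3, -32, 0, 0, 0, 0, -1, 3, -32, 0, 0, 0, 0, -1, 3, -32, 0, 0, 0, 0, -1, 3, -32, 0, 0, 0, 0, -1, 3, -32, 0, 0, 0, 0, -1, 3, -32, 0, 0, 0, 0, -1, 3, -32, 0, 0, 0, 0, -1, 3, -24, 0, 0, 0, 0, -1, 1, -11, 0, 0, 0, 0, -1, 0, 0, 0, 0, 0, 0, -1])

```text
time_s: 5.47
eef_pos: [616.7, -76.0, 198.7]
ee_rot: [0.012, 1.0, -0.002, -0.001]
ft_force: [-0.9, -0.3, -2.7]
opening: 12.9
gripper_force: 59.1
```

```bash
python3 go.py 618.5 -72 200 179.5
python3 - <<'E'
from h import *
a=cams.get_image("scene")[90:270,110:310];b=cams.get_image("top")[100:280,270:470]
cv2.imwrite("pics/ata.png",cv2.resize(np.hstack([a,b])[:,:,::-1],None,fx=2,fy=2,interpolation=cv2.INTER_CUBIC))
E
```

```text
yaw 178.67 rot [-0.0032 -0.0025 -0.0144] shift(aligned) [-1.7  4.  -1.3] shift(now) [-1.7  4.1 -1.3] q [-0.07  0.48  0.26  1.36 -0.12  1.32  1.73] t 5.4667
```

View pics/ata.png

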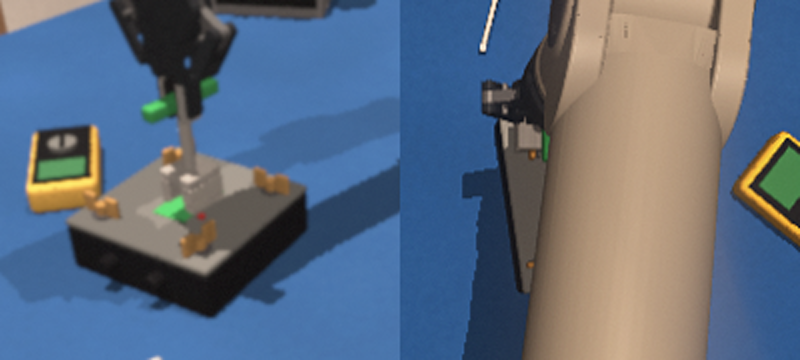

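The driver hangs plumb and is gripped at the bar centre. Its foot is near (185,185) in the crop, and screw a is below it at (195,235). I'll check that projection numerically.

Run:
```python
from h import *
im=cams.get_image("scene");h=cv2.cvtColor(im,cv2.COLOR_RGB2HSV)
m=(h[...,1]<75)&(h[...,2]>140);m[:165]=0;m[205:]=0;m[:,:185]=0;m[:,225:]=0
ps=comps(m,10)
for p in ps: print(len(p),p.min(0),p.max(0),p.mean(0).round(1))
t=monitor.state()["eef_pos"]
for o in(-20,0,20):
  for q in(-19,19): print(o,q,proj("scene",t+[o-1.5,q,-84.1]).round(1),proj("scene",t+[o-1.5,q,-84.1+28]).round(1))
print("a hub",proj("scene",[617,-72,80]))
b=brass(h);b[:160]=0;b[240:]=0;b[:,:140]=0;b[:,270:]=0
for p in comps(b,20): print("brass",len(p),p.mean(0).round(1),p.min(0),p.max(0))
```

```text
180 [201 167] [224 187] [214.  175.9]
319 [185 169] [200 204] [190.  187.4]
-20 -19 [209.7 183.1] [208.2 170.3]
-20 19 [224.4 189.4] [223.2 176.4]
0 -19 [202.2 187.6] [200.5 174.6]
0 19 [216.9 194.1] [215.5 181. ]
20 -19 [194.4 192.2] [192.5 179.1]
20 19 [209.1 198.9] [207.5 185.7]
a hub [209.43040482 205.36859093]
brass 485 [154.1 184.1] [140 160] [169 198]
brass 87 [196.7 167.9] [192 164] [202 173]
brass 145 [245.3 180.8] [237 174] [254 187]
brass 181 [209.  209.4] [200 200] [217 218]
```

play_rows(commands=[-1.7, 4, 0, 0, 0, -0.014, -1, 0, 0, 8, 0, 0, 0, -1, 0, 0, 10, 0, 0, 0, -1, 0, 0, 10, 0, 0, 0, -1, 0, 0, 7, 0, 0, 0, -1, 0, 0, 5, 0, 0, 0, -1, 0, 0, 5, 0, 0, 0, -1, 0, 0, 0, 0, 0, 0, -1])

```text
time_s: 6.28
eef_pos: [620.6, -69.0, 154.6]
ee_rot: [0.001, 1.0, -0.002, 0.001]
ft_force: [0.7, -2.2, -2.5]
opening: 12.5
gripper_force: 59.9
```

```bash
python3 go.py 618.5 -72 148 179.5
```

```text
yaw 179.83 rot [-0.0031  0.002   0.0058] shift(aligned) [ 2.  -3.   6.6] shift(now) [ 2.1 -3.   6.6] q [-0.08  0.51  0.24  1.42 -0.12  1.22  1.74] t 6.2833
```

play_rows(commands=[2, -3, 0, 0, 0, 0, -1, 0, 0, 3, 0, 0, 0, -1, 0, 0, 3, 0, 0, 0, -1, 0, 0, 0, 0, 0, 0, -1, 0, 0, 0, 0, 0, 0, -1])

```text
time_s: 6.7
eef_pos: [617.2, -69.8, 147.1]
ee_rot: [0.001, 1.0, 0.0, -0.001]
ft_force: [-0.3, -1.4, -2.7]
opening: 13.5
gripper_force: 59.7
```

```bash
python3 go.py 618.5 -72 148 179.5
```

```text
yaw 179.9 rot [ 0.     -0.0024  0.007 ] shift(aligned) [-1.3 -2.2 -0.9] shift(now) [-1.3 -2.2 -0.9] q [-0.08  0.52  0.24  1.43 -0.13  1.21  1.75] t 6.7
```

play_rows(commands=[-1, -2, -1, 0, 0, 0.074, -1, 0, 0, 0, 0, 0, 0.074, -1, 0, 0, 0, 0, 0, 0.074, -1, 0, 0, 0, 0, 0, 0.074, -1, 0, 0, 0, 0, 0, 0.074, -1, 0, 0, 0, 0, 0, 0.074, -1, 0, 0, 0, 0, 0, 0.074, -1, 0, 0, 0, 0, 0, 0.074, -1, 0, 0, 0, 0, 0, 0.074, -1, 0, 0, 0, 0, 0, 0.074, -1, 0, 0, 0, 0, 0, 0.074, -1, 0, 0, 0, 0, 0, 0.074, -1])

```text
time_s: 7.7
eef_pos: [618.4, -73.4, 148.8]
ee_rot: [0.432, 0.902, -0.002, -0.0]
ft_force: [-0.4, -2.3, -3.7]
opening: 12.8
gripper_force: 59.6
```

play_rows(commands=[0, 0, 0, 0, 0, 0, -1, 0, 0, 0, 0, 0, 0, -1])

```text
time_s: 7.87
eef_pos: [618.4, -73.1, 148.9]
ee_rot: [0.43, 0.903, -0.001, -0.0]
ft_force: [-0.9, -4.0, -3.8]
opening: 12.9
gripper_force: 59.6
```

```bash
python3 go.py 618 -73 200 129; python3 -c "
from plant import monitor;s=monitor.state();print(s['opening'],s['ft_torque'],s['ft_force'])"
```

```text
yaw 129.09 rot [-0.0025  0.0007  0.0016] shift(aligned) [  0.3  -0.2 -51.1] shift(now) [  0.3  -0.4 -51.1] q [-0.2   0.54  0.44  1.43 -0.23  1.22  0.95] t 7.8667
12.872585480769756 [-0.97259014  0.24406798  0.02839511] [-0.88825097 -4.02172014 -3.79944895]
```

play_rows(commands=[0, 0, 0, 0, 0, -0.1, -1, 0, 0, -8, 0, 0, 0, -1, 0, 0, -15, 0, 0, 0, -1, 0, 0, -15, 0, 0, 0, -1, 0, 0, -14, 0, 0, 0, -1, 0, 0, 0, 0, 0, -0.115, -1, 0, 0, 0, 0, 0, -0.115, -1, 0, 0, 0, 0, 0, -0.115, -1, 0, 0, 0, 0, 0, -0.115, -1, 0, 0, 0, 0, 0, -0.115, -1, 0, 0, 0, 0, 0, -0.115, -1, 0, 0, 0, 0, 0, 0, -1])

```text
time_s: 8.87
eef_pos: [619.5, -70.1, 202.2]
ee_rot: [0.049, 0.999, 0.001, 0.001]
ft_force: [0.5, -0.3, -2.9]
opening: 12.9
gripper_force: 59.7
```

```bash
python3 go.py 510.5 -210 198 174.3
```

```text
yaw 174.41 rot [0.0029 0.0012 0.0018] shift(aligned) [  94.6 -150.     4.2] shift(now) [  94.9 -149.9    3.7] q [-0.09  0.48  0.28  1.35 -0.14  1.32  1.66] t 8.8667
```

play_rows(commands=[6, -10, 1, 0, 0, 0, -1, 14, -22, 1, 0, 0, 0, -1, 15, -24, 1, 0, 0, 0, -1, 15, -24, 1, 0, 0, 0, -1, 15, -24, 0, 0, 0, 0, -1, 15, -23, 0, 0, 0, 0, -1, 10, -16, 0, 0, 0, 0, -1, 5, -7, 0, 0, 0, 0, -1, 0, 0, 0, 0, 0, 0, -1, 0, 0, 0, 0, 0, 0, -1])

```text
time_s: 9.7
eef_pos: [510.1, -210.7, 197.6]
ee_rot: [0.05, 0.999, 0.001, 0.001]
ft_force: [-0.3, 0.6, -3.2]
opening: 12.9
gripper_force: 59.7
```

```bash
python3 go.py 510.5 -210 148 174.3; python3 look.py
python3 - <<'E'
from h import *
a=cams.get_image("scene")[120:260,120:280];b=cams.get_image("top")[130:270,300:460]
cv2.imwrite("pics/atb.png",cv2.resize(np.hstack([a,b])[:,:,::-1],None,fx=2.5,fy=2.5,interpolation=cv2.INTER_CUBIC))
E
```

```text
yaw 174.21 rot [ 0.0016  0.0012 -0.0016] shift(aligned) [-0.3  0.8 49.6] shift(now) [-0.3  0.7 49.6] q [ 0.11  0.34  0.34  1.57 -0.12  1.25  1.94] t 9.7
screw [397.9 159.8] 81 [ 631.1 -194.7] 97.4 [44.8 10.9]
screw [335.5 167.9] 88 [616.6 -71.9] 142.0 [46.7 10.9]
screw [344.4 230.7] 93 [493.8 -86.8] 97.1 [45.4 11. ]
cover ((569.0513916015625, -147.35824584960938), (192.14796447753906, 193.79885864257812), 6.908790588378906) [[423, 232], [332, 246], [320, 157], [373, 144], [406, 146]]
```

View pics/atb.png

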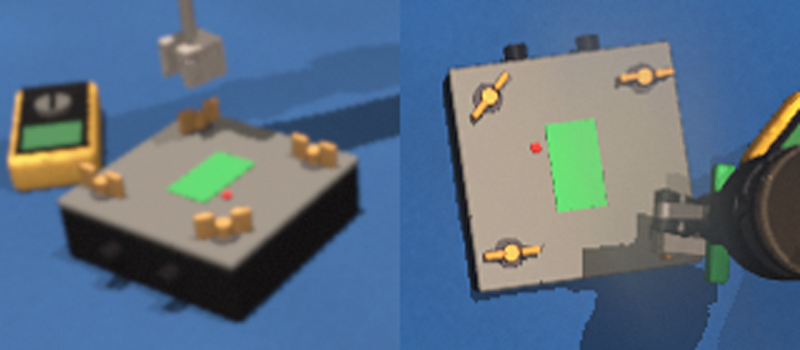

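Screw a is now at 142° (0.79 rad), which is halfway. The driver is above b at the right angle, so I'll descend.

play_rows(commands=[0, 0.7, 8, 0, 0, 0, -1, 0, 0, 10, 0, 0, 0, -1, 0, 0, 10, 0, 0, 0, -1, 0, 0, 7, 0, 0, 0, -1, 0, 0, 7, 0, 0, 0, -1, 0, 0, 4, 0, 0, 0, -1, 0, 0, 3, 0, 0, 0, -1, 0, 0, 0, 0, 0, 0, -1, 0, 0, 0, 0, 0, 0, -1])

```text
time_s: 10.6
eef_pos: [509.8, -211.0, 148.4]
ee_rot: [0.05, 0.999, -0.0, 0.0]
ft_force: [0.1, -0.4, -2.9]
opening: 12.8
gripper_force: 59.7
```

```bash
python3 go.py 510.5 -210 148 128.5
```

```text
yaw 174.28 rot [1.00e-04 3.00e-04 7.99e-01] shift(aligned) [0.4 1.2 0.4] shift(now) [-0.6  1.1  0.4] q [ 0.11  0.38  0.33  1.64 -0.13  1.14  1.95] t 10.6
```

play_rows(commands=[0, 1, 0, 0, 0, 0.066, -1, 0, 0, 0, 0, 0, 0.066, -1, 0, 0, 0, 0, 0, 0.066, -1, 0, 0, 0, 0, 0, 0.066, -1, 0, 0, 0, 0, 0, 0.066, -1, 0, 0, 0, 0, 0, 0.066, -1, 0, 0, 0, 0, 0, 0.066, -1, 0, 0, 0, 0, 0, 0.066, -1, 0, 0, 0, 0, 0, 0.066, -1, 0, 0, 0, 0, 0, 0.066, -1, 0, 0, 0, 0, 0, 0.066, -1, 0, 0, 0, 0, 0, 0.066, -1])

```text
time_s: 11.6
eef_pos: [509.9, -211.7, 149.1]
ee_rot: [0.433, 0.902, -0.001, 0.001]
ft_force: [-0.2, -2.4, -3.2]
opening: 12.8
gripper_force: 59.6
```

play_rows(commands=[0, 0, 0, 0, 0, 0, -1, 0, 0, 0, 0, 0, 0, -1, 0, 0, 0, 0, 0, -0.1, -1, 0, 0, -8, 0, 0, -0.04, -1, 0, 0, -15, 0, 0, 0, -1, 0, 0, -15, 0, 0, 0, -1, 0, 0, -15, 0, 0, -0.04, -1, 0, 0, 0, 0, 0, -0.04, -1])

```text
time_s: 12.27
eef_pos: [512.2, -210.1, 205.1]
ee_rot: [0.328, 0.945, 0.001, 0.004]
ft_force: [1.0, -0.2, -2.2]
opening: 12.5
gripper_force: 59.8
```

```bash
python3 go.py 618.2 -73.2 200 142
```

```text
yaw 141.74 rot [ 0.0038  0.0062 -0.0045] shift(aligned) [  0.7 173.1   5.1] shift(now) [  1.5 173.1   5.7] q [ 0.02  0.35  0.46  1.57 -0.16  1.26  1.4 ] t 12.2667
```

play_rows(commands=[0, 10, 1, 0, 0, 0, -1, 0, 20, 1, 0, 0, 0, -1, 0, 25, 1, 0, 0, 0, -1, 0, 25, 1, 0, 0, 0, -1, 0, 25, 0, 0, 0, 0, -1, 0, 25, 0, 0, 0, 0, -1, 0, 22, 0, 0, 0, 0, -1, 1, 14, 0, 0, 0, 0, -1, 0, 7, 0, 0, 0, 0, -1, 0, 0, 0, 0, 0, 0, -1, 0, 0, 0, 0, 0, 0, -1])

```text
time_s: 13.18
eef_pos: [615.9, -74.8, 196.9]
ee_rot: [0.33, 0.944, -0.001, -0.001]
ft_force: [-0.7, -0.7, -2.6]
opening: 13.0
gripper_force: 59.7
```

```bash
python3 go.py 618.2 -73.2 148 142
python3 - <<'E'
from h import *
im=cams.get_image("scene");h=cv2.cvtColor(im,cv2.COLOR_RGB2HSV)
b=brass(h);b[:155]=0;b[240:]=0;b[:,:172]=0;b[:,270:]=0
for p in comps(b,20):
    c,a,s,_=axis("scene",p,71);print("brass",len(p),p.mean(0).round(1),c.round(1),a.round(1),s.round(1))
a=im[120:260,120:280];b=cams.get_image("top")[130:270,300:460]
cv2.imwrite("pics/ata2.png",cv2.resize(np.hstack([a,b])[:,:,::-1],None,fx=2.5,fy=2.5,interpolation=cv2.INTER_CUBIC))
E
```

```text
yaw 141.47 rot [-0.0018 -0.0005 -0.0092] shift(aligned) [-0.8  2.7 48.9] shift(now) [-0.8  2.8 48.9] q [-0.17  0.49  0.4   1.37 -0.19  1.32  1.13] t 13.1833
brass 83 [195.  167.1] [ 518.1 -215.8] 63.9 [42.9 28. ]
brass 146 [245.3 180.8] [496.5 -86.6] 79.2 [59.4 30.3]
brass 228 [209.  209.3] [618.2 -73.3] 147.3 [52.  40.1]
```

View pics/ata2.png

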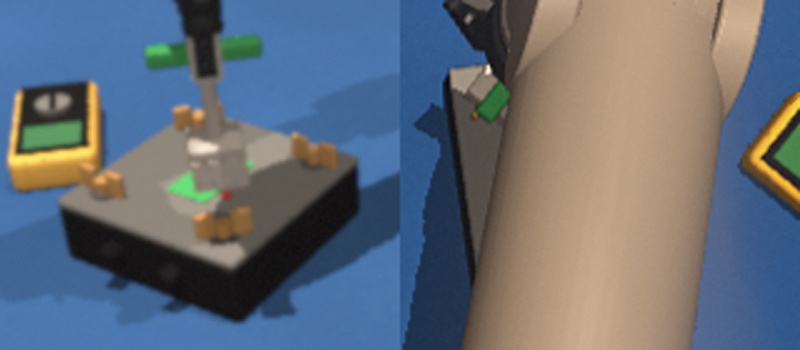

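The scene view shows b's wings turned face-on like a's, so both are about halfway. Now I'll take a home.

play_rows(commands=[-0.5, 2, 8, 0, 0, 0, -1, 0, 0, 10, 0, 0, 0, -1, 0, 0, 10, 0, 0, 0, -1, 0, 0, 7, 0, 0, 0, -1, 0, 0, 6, 0, 0, 0, -1, 0, 0, 4, 0, 0, 0, -1, 0, 0, 3, 0, 0, 0, -1, 0, 0, 0, 0, 0, 0, -1, 0, 0, 0, 0, 0, 0, -1])

```text
time_s: 14.03
eef_pos: [618.4, -72.7, 149.4]
ee_rot: [0.33, 0.944, 0.0, 0.0]
ft_force: [0.3, -0.0, -2.7]
opening: 13.0
gripper_force: 59.7
```

```bash
python3 go.py 618.2 -73.2 148 82
```

```text
yaw 141.51 rot [2.0000e-04 2.0000e-04 1.0387e+00] shift(aligned) [-0.6 -0.1  1.4] shift(now) [-0.2 -0.5  1.4] q [-0.16  0.53  0.39  1.43 -0.2   1.22  1.14] t 14.0333
```

play_rows(commands=[0, 0, 1, 0, 0, 0.0865, -1, 0, 0, 0, 0, 0, 0.0865, -1, 0, 0, 0, 0, 0, 0.0865, -1, 0, 0, 0, 0, 0, 0.0865, -1, 0, 0, 0, 0, 0, 0.0865, -1, 0, 0, 0, 0, 0, 0.0865, -1, 0, 0, 0, 0, 0, 0.0865, -1, 0, 0, 0, 0, 0, 0.0865, -1, 0, 0, 0, 0, 0, 0.0865, -1, 0, 0, 0, 0, 0, 0.0865, -1, 0, 0, 0, 0, 0, 0.0865, -1, 0, 0, 0, 0, 0, 0.0865, -1])

```text
time_s: 15.03
eef_pos: [617.8, -73.6, 148.9]
ee_rot: [0.756, 0.655, -0.001, 0.0]
ft_force: [-1.8, -2.4, -2.5]
opening: 12.7
gripper_force: 60.3
```

play_rows(commands=[0, 0, 0, 0, 0, 0.02, -1, 0, 0, 0, 0, 0, 0, -1, 0, 0, 0, 0, 0, 0, -1])

```text
time_s: 15.28
eef_pos: [618.0, -73.4, 148.9]
ee_rot: [0.76, 0.65, -0.001, 0.0]
ft_force: [-3.0, -2.7, 0.1]
opening: 13.1
gripper_force: 60.3
```

```bash
python3 go.py 618.2 -73.2 148 82; python3 -c "
from plant import monitor;s=monitor.state();print(s['opening'],s['ft_torque'],s['ft_force'])"
```

```text
yaw 81.04 rot [-0.      0.0014 -0.0168] shift(aligned) [0.2 0.1 0.9] shift(now) [0.2 0.1 0.9] q [-0.31  0.57  0.62  1.44 -0.34  1.24  0.19] t 15.2833
13.088960236639995 [-0.56116963  0.67060372  0.60229616] [-2.96518542 -2.73710104  0.08084291]
```

Torque has risen to 0.6 N m, so a is on its stop. I'll back off, lift and go to b.

play_rows(commands=[0, 0, 0, 0, 0, -0.1, -1, 0, 0, 0, 0, 0, -0.1, -1, 0, 0, -8, 0, 0, 0, -1, 0, 0, -15, 0, 0, 0, -1, 0, 0, -15, 0, 0, 0, -1, 0, 0, -12, 0, 0, 0, -1, 0, 0, 0, 0, 0, -0.12, -1, 0, 0, 0, 0, 0, -0.12, -1, 0, 0, 0, 0, 0, -0.12, -1, 0, 0, 0, 0, 0, -0.12, -1, 0, 0, 0, 0, 0, -0.12, -1, 0, 0, 0, 0, 0, -0.12, -1])

```text
time_s: 16.28
eef_pos: [619.0, -72.1, 199.2]
ee_rot: [0.392, 0.92, 0.001, 0.001]
ft_force: [-0.3, 0.7, -1.9]
opening: 12.9
gripper_force: 59.7
```

play_rows(commands=[0, 0, 0, 0, 0, -0.12, -1, 0, -10, 0, 0, 0, -0.02, -1, 0, -20, 0, 0, 0, 0, -1, 0, -25, 0, 0, 0, 0, -1, 0, -25, 0, 0, 0, 0, -1, 0, -25, 0, 0, 0, 0, -1, 0, -25, 0, 0, 0, 0, -1, 0, -20, 0, 0, 0, 0, -1, 0, -15, 0, 0, 0, 0, -1, 0, -8, 0, 0, 0, 0, -1, 0, 0, 0, 0, 0, 0, -1, 0, 0, 0, 0, 0, 0, -1])

```text
time_s: 17.28
eef_pos: [511.6, -207.5, 198.8]
ee_rot: [0.329, 0.944, 0.001, 0.001]
ft_force: [-0.3, 1.0, -2.6]
opening: 12.8
gripper_force: 59.7
```

```bash
python3 go.py 510.2 -211 148 142; python3 look.py;  python3 - <<'E'
from h import *
a=cams.get_image("scene")[120:260,120:280];b=cams.get_image("top")[130:270,300:460]
cv2.imwrite("pics/atb2.png",cv2.resize(np.hstack([a,b])[:,:,::-1],None,fx=2.5,fy=2.5,interpolation=cv2.INTER_CUBIC))
E
```

```text
yaw 141.56 rot [ 0.0021  0.001  -0.0076] shift(aligned) [-1.  -3.7 50.8] shift(now) [-1.  -3.8 50.8] q [ 0.01  0.35  0.46  1.58 -0.16  1.25  1.4 ] t 17.2833
screw [397.8 159.8] 82 [ 631.1 -194.6] 97.6 [45.  10.9]
screw [335.6 167.8] 94 [616.8 -72.1] 96.9 [46.9 11.2]
screw [344.5 230.7] 94 [493.9 -87. ] 96.9 [46.1 11. ]
cover ((569.3052978515625, -148.98403930664062), (192.03489685058594, 197.08795166015625), 6.908790588378906) [[422, 221], [410, 236], [332, 246], [320, 157], [373, 144], [406, 146], [424, 197]]
```

View pics/atb2.png

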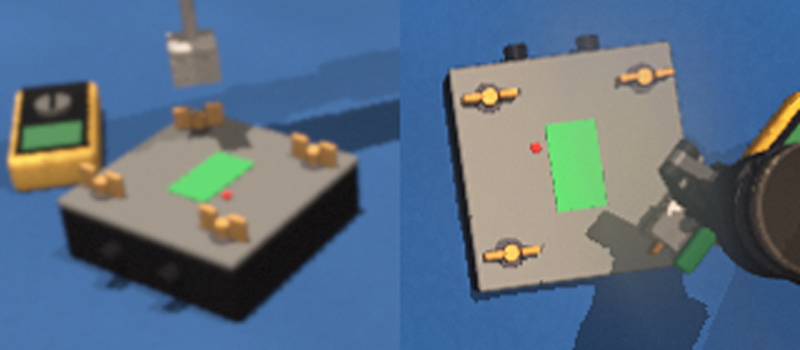

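Screw a is home at 96.9°, in line with the tight pair. In the scene view b is at about halfway, face-on at crop (197,118). I'll engage b.

play_rows(commands=[-1, -3.5, 8, 0, 0, 0, -1, 0, 0, 10, 0, 0, 0, -1, 0, 0, 10, 0, 0, 0, -1, 0, 0, 7, 0, 0, 0, -1, 0, 0, 7, 0, 0, 0, -1, 0, 0, 4, 0, 0, 0, -1, 0, 0, 4, 0, 0, 0, -1, 0, 0, 0, 0, 0, 0, -1, 0, 0, 0, 0, 0, 0, -1])

```text
time_s: 18.18
eef_pos: [509.4, -211.5, 148.3]
ee_rot: [0.329, 0.944, -0.0, 0.0]
ft_force: [0.2, 0.4, -1.6]
opening: 12.8
gripper_force: 59.7
```

```bash
python3 go.py 510.2 -211 148 81
```

```text
yaw 141.63 rot [0.0000e+00 1.0000e-04 1.0581e+00] shift(aligned) [0.7 0.7 0.3] shift(now) [-0.3  0.9  0.3] q [ 0.02  0.39  0.46  1.65 -0.19  1.14  1.43] t 18.1833
```

play_rows(commands=[0, 0.7, 0, 0, 0, 0.088, -1, 0, 0, 0, 0, 0, 0.088, -1, 0, 0, 0, 0, 0, 0.088, -1, 0, 0, 0, 0, 0, 0.088, -1, 0, 0, 0, 0, 0, 0.088, -1, 0, 0, 0, 0, 0, 0.088, -1, 0, 0, 0, 0, 0, 0.088, -1, 0, 0, 0, 0, 0, 0.088, -1, 0, 0, 0, 0, 0, 0.088, -1, 0, 0, 0, 0, 0, 0.088, -1, 0, 0, 0, 0, 0, 0.088, -1, 0, 0, 0, 0, 0, 0.088, -1])

```text
time_s: 19.18
eef_pos: [509.5, -211.6, 149.0]
ee_rot: [0.761, 0.649, -0.0, 0.0]
ft_force: [-1.3, -0.5, -1.5]
opening: 13.2
gripper_force: 60.7
```

play_rows(commands=[0, 0, 0, 0, 0, 0, -1, 0, 0, 0, 0, 0, 0, -1, 0, 0, 0, 0, 0, 0, -1])

```text
time_s: 19.43
eef_pos: [509.7, -211.6, 148.9]
ee_rot: [0.759, 0.651, -0.0, 0.0]
ft_force: [-2.0, -0.8, -0.1]
opening: 12.7
gripper_force: 60.3
```

```bash
python3 go.py 510.2 -211 148 81; python3 -c "
from plant import monitor;s=monitor.state();print(s['opening'],s['ft_torque'],s['ft_force'])"
```

```text
yaw 81.27 rot [0.0003 0.001  0.0046] shift(aligned) [0.6 0.4 0.9] shift(now) [0.6 0.4 0.9] q [-0.14  0.43  0.68  1.65 -0.29  1.16  0.46] t 19.4333
12.650880083263937 [-0.32316243  0.59206875  0.49995047] [-2.01764792 -0.77234161 -0.12149493]
```

play_rows(commands=[0, 0, 0, 0, 0, -0.1, -1, 0, 0, 0, 0, 0, -0.1, -1, 0, 0, -8, 0, 0, 0, -1, 0, 0, -15, 0, 0, 0, -1, 0, 0, -15, 0, 0, 0, -1, 0, 0, -14, 0, 0, 0, -1, 0, 0, 0, 0, 0, 0, -1, 10, 2, 0, 0, 0, 0, -1, 20, 4, 0, 0, 0, 0, -1, 28, 6, 0, 0, 0, 0, -1, 32, 6, 0, 0, 0, 0, -1, 32, 6, 0, 0, 0, 0, -1])

```text
time_s: 20.43
eef_pos: [527.5, -85.6, 199.1]
ee_rot: [0.692, 0.722, -0.0, -0.001]
ft_force: [0.5, 0.3, -3.1]
opening: 12.9
gripper_force: 59.7
```

play_rows(commands=[32, 6, 0, 0, 0, 0, -1, 32, 6, 0, 0, 0, 0, -1, 32, 6, 0, 0, 0, 0, -1, 32, 6, 0, 0, 0, 0, -1, 26, 6, 0, 0, 0, 0, -1, 18, 5, 0, 0, 0, 0, -1, 8, 3, 0, 0, 0, 0, -1, 0, 0, 0, 0, 0, 0, -1, 0, 0, 0, 0, 0, 0, -1, 0, 0, 0, 0, 0, 0, -1])

```text
time_s: 21.27
eef_pos: [557.7, 90.8, 200.0]
ee_rot: [0.692, 0.722, -0.001, 0.0]
ft_force: [0.1, -1.0, -2.2]
opening: 12.8
gripper_force: 59.7
```

```bash
python3 go.py 560 100 84 92; sed 's/"top",px,108/"top",px,220/' look.py>l2.py; python3 l2.py
python3 - <<'E'
from h import *
a=cams.get_image("scene")[120:380,200:440];b=cams.get_image("top")[110:370,170:430]
cv2.imwrite("pics/pre2.png",cv2.resize(np.hstack([a,b])[:,:,::-1],None,fx=1.6,fy=1.6,interpolation=cv2.INTER_CUBIC))
E
```

```text
yaw 92.37 rot [-0.0009  0.0019  0.0065] shift(aligned) [  9.1   2.6 116. ] shift(now) [  9.3   2.8 116. ] q [-0.58  0.39  0.54  1.54 -0.2   1.27  0.02] t 21.2667
screw [395.  160.2] 58 [ 630.3 -189.1] 92.8 [28.9 12. ]
screw [332.6 168.2] 65 [616.  -66.4] 93.8 [30.4 12.4]
screw [343.2 166.6] 26 [618.9 -87. ] 96.3 [15.6  8.5]
screw [407.4 222.1] 82 [ 508.9 -210. ] 96.7 [44.8 10.4]
screw [344.4 230.7] 91 [493.8 -86.8] 97.4 [45.7 10.9]
cover ((568.1361694335938, -140.83184814453125), (191.88455200195312, 180.0326385498047), 6.892777442932129) [[420, 233], [332, 246], [320, 157], [374, 144], [406, 146]]
```

View pics/pre2.png

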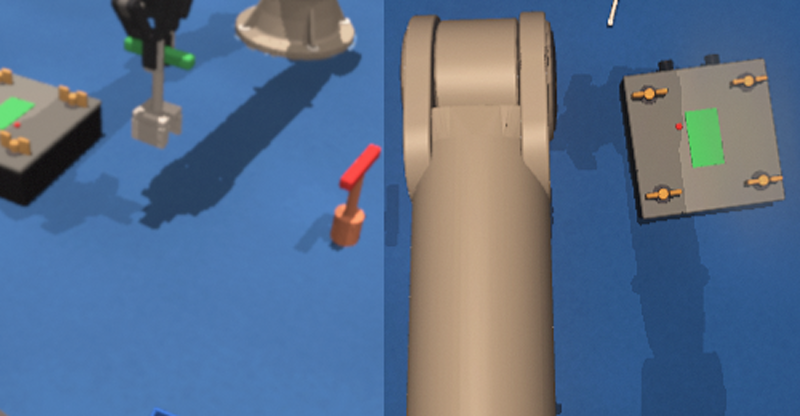

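All four screws are lined up at about 97°, with b at 96.7°. The bench below the driver is clear, so I'll set it down.

play_rows(commands=[0, 0, 10, 0, 0, 0, -1, 0, 0, 18, 0, 0, 0, -1, 0, 0, 20, 0, 0, 0, -1, 0, 0, 20, 0, 0, 0, -1, 0, 0, 18, 0, 0, 0, -1, 0, 0, 12, 0, 0, 0, -1, 0, 0, 7, 0, 0, 0, -1, 0, 0, 4, 0, 0, 0, -1, 0, 0, 2, 0, 0, 0, -1, 0, 0, 0, 0, 0, 0, -1, 0, 0, 0, 0, 0, 0, -1, 0, 0, 0, 0, 0, 0, -1])

```text
time_s: 22.42
eef_pos: [558.9, 93.6, 90.2]
ee_rot: [0.691, 0.723, 0.001, 0.001]
ft_force: [0.3, 0.1, -1.7]
opening: 12.6
gripper_force: 59.7
```

play_rows(commands=[0, 0, 2, 0, 0, 0, -1, 0, 0, 2, 0, 0, 0, -1, 0, 0, 1, 0, 0, 0, -1, 0, 0, 0, 0, 0, 0, -1, 0, 0, 0, 0, 0, 0, -1])

```text
time_s: 22.83
eef_pos: [558.0, 93.6, 84.2]
ee_rot: [0.691, 0.723, -0.0, -0.0]
ft_force: [-0.1, -0.5, -3.1]
opening: 12.5
gripper_force: 59.8
```

play_rows(commands=[0, 0, 0.5, 0, 0, 0, -1, 0, 0, 0.5, 0, 0, 0, -1, 0, 0, 0.5, 0, 0, 0, -1, 0, 0, 0, 0, 0, 0, -1, 0, 0, 0, 0, 0, 0, -1])

```text
time_s: 23.25
eef_pos: [558.8, 93.6, 83.9]
ee_rot: [0.691, 0.723, 0.001, 0.0]
ft_force: [-0.8, 0.0, 5.7]
opening: 12.5
gripper_force: 60.9
```

Contact: the vertical force went from -3 to +5.7 N. I'll release gently and rise.

play_rows(commands=[0, 0, 0, 0, 0, 0, -0.4, 0, 0, 0, 0, 0, 0, -0.4, 0, 0, 0, 0, 0, 0, 0, 0, 0, 0, 0, 0, 0, 0.5, 0, 0, 0, 0, 0, 0, 1, 0, 0, 0, 0, 0, 0, 1, 0, 0, 0, 0, 0, 0, 1, 0, 0, 0, 0, 0, 0, 1, 0, 0, 0, 0, 0, 0, 1, 0, 0, 0, 0, 0, 0, 1])

```text
time_s: 24.08
eef_pos: [558.1, 93.5, 82.8]
ee_rot: [0.691, 0.723, 0.0, 0.0]
ft_force: [-0.0, -0.1, 0.5]
opening: 85.4
gripper_force: 0.0
```

play_rows(commands=[0, 0, -8, 0, 0, 0, 1, 0, 0, -15, 0, 0, 0, 1, 0, 0, -20, 0, 0, 0, 1, 0, 0, -20, 0, 0, 0, 1, 0, 0, -20, 0, 0, 0, 1, 0, 0, -20, 0, 0, 0, 1, 0, 0, -15, 0, 0, 0, 1, 0, -15, -10, 0, 0, 0, 1, 0, -30, 0, 0, 0, 0, 1, 0, -30, 0, 0, 0, 0, 1, 0, -15, 0, 0, 0, 0, 1, 0, 0, 0, 0, 0, 0, 1])

```text
time_s: 25.08
eef_pos: [465.1, 89.5, 211.4]
ee_rot: [0.691, 0.723, 0.0, -0.001]
ft_force: [0.2, -0.3, 0.3]
opening: 85.3
gripper_force: 0.0
```

```bash
python3 look.py;  python3 - <<'E'
from h import *
print(monitor.state()["eef_pos"],monitor.state()["opening"])
a=cams.get_image("scene")[120:380,200:440];b=cams.get_image("top")[110:370,170:430]
cv2.imwrite("pics/end.png",cv2.resize(np.hstack([a,b])[:,:,::-1],None,fx=1.6,fy=1.6,interpolation=cv2.INTER_CUBIC))
E
```

```text
screw [395.  160.2] 58 [ 630.3 -189.1] 92.8 [28.9 12. ]
screw [335.5 167.8] 94 [616.8 -72. ] 97.0 [46.8 11.4]
screw [407.4 222.1] 82 [ 508.9 -210. ] 96.7 [44.8 10.4]
screw [344.4 230.7] 91 [493.8 -86.8] 97.4 [45.7 10.9]
bar [249.2 197.9] 294 [557.6  95.6] 92.6 [93.2 15.5]
cover ((568.1674194335938, -140.62310791015625), (192.16845703125, 180.04913330078125), 7.0611252784729) [[420, 234], [332, 246], [320, 157], [373, 144], [406, 146]]
[467.37503085  89.71485619 211.67908114] 85.25719040731468
```

View pics/end.png

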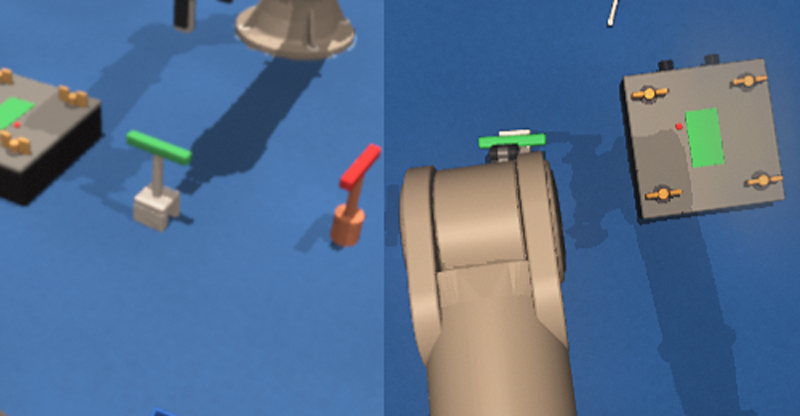

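The driver stands upright on the bench at crop (157,180), clear of the arm, and all four wings are aligned. Handing in.

```bash
python3 -c "
from plant import close_job;print(close_job())"
```

```text
the job is handed in; nothing more can be done
None
```

Both loose screws went to about halfway in turn and then fully home, wings within about 0.5° of the tight pair; the driver stands upright on the bench, and I handed the job in at about 25 s.

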